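# Roll the inlay strip flush into the serving board

### The job

The white and blue inlay strip of the wooden serving board still stands a little proud of its frame. Take the hand roller with the red bridge and wooden grip (not the rolling pin), set it down on one end of the strip and roll it to the other end with firm, steady downward pressure, not lifting it off the strip until every slat lies flush with the frame; press with the roller only, never with the gripper. Then stand the roller upright on the worktop off the board and let go of it.

Things in the scene. Friction and masses are not known exactly. Their poses are not given: they have to be found in the camera images.
- board: Wooden serving board, fixed, 250 (x) x 150 (y) x 22 mm; origin at the centre of its underside, z up. Centred in it lies a flat strip, 180 (x) x 80 (y) mm, of four slats side by side along x, alternately white and blue. Slat tops are 26 mm above the worktop at the start (4 mm above the frame), 22 mm when flush. The bare frame is about 34 mm wide all round the strip.
- slat1 (a joint): How far (m) the slat centred at board x = -67.5 mm (white, 45 mm along x, 80 mm along y) is pressed down: 0 = 4 mm proud, 0.004 = flush with the frame (its stop). It moves straight down, takes about 3.5 N, and stays where it is left.
- slat2 (a joint): The same for the slat at board x = -22.5 mm (blue).
- slat3 (a joint): The same for the slat at board x = +22.5 mm (white).
- slat4 (a joint): The same for the slat at board x = +67.5 mm (blue).
- roller: Loose hand roller, about 0.3 kg, standing on two black rubber drums (34 mm diameter, 58 mm long, axles along y at x = -19 and +19 mm); it rolls along its x. Origin midway between the drums at the level of their undersides, z up. Red bridge plate 56 (x) x 70 (y) mm, its top 44 mm above the origin; over it stands the sprung wooden grip.
- grip (a joint): How far (m) the grip has sunk towards the bridge, 0 to 0.016; about 4 N to start, then 0.7 N more per mm, springs back. The grip is a wooden block centred over the roller, 26 (roller x) x 64 (roller y) mm, from 66 to 106 mm above the roller origin at 0; take it from above across its 26 mm. Lifted, it carries the whole roller at 0.
Things that resemble listed ones, but are neither listed nor needed, are in the scene too. There is more than one size of the roller; the one meant has the size given above.

How it is judged:
On the way, in this order (a step that is already met when the one before it is completed fails the run):
1. the roller bears on the board with over 3 N; the slat at one end is down, the one at the other end still up (contact force between roller and board above 3 N and ((value of joint slat1 above 0.0028 m and value of joint slat4 below 0.0015 m) or (value of joint slat4 above 0.0028 m and value of joint slat1 below 0.0015 m))), for 0.05 s.
2. the roller still bears on the board with over 3 N and all four slats are down (contact force between roller and board above 3 N and value of joint each of slat1, slat2, slat3, slat4 above 0.0028 m), for 0.05 s.
At the end, for the whole second after the job is handed in: All four slats are pressed in by more than 2.8 mm of their 4 mm (flush to about 1 mm), and the roller stands at rest on the worktop, off the board, upright within 10 degrees, its underside no more than 10 mm above the worktop (value of joint each of slat1, slat2, slat3, slat4 above 0.0028 m and height (world z) of roller below 0.01 m and angle between roller's own z axis and vertical below 0.17 rad and linear speed of roller below 0.02 m/s); the robot touches nothing.
It fails at once if the gripper or arm touches the board or its strip with more than 2 N (contact force between any of the fingers, the arm and board above 2 N).
It fails at once if the roller is lifted about 20 mm clear of the strip while some slats have been pressed (by more than 2 mm) and others are not yet down (value of joint any of slat1, slat2, slat3, slat4 above 0.002 m and not (value of joint each of slat1, slat2, slat3, slat4 above 0.0028 m) and z of roller in the frame of board above 0.045 m).
It also fails if it takes over 56 s, if anything falls off the work surface, if the arm or the gripper's body presses on something with over 40 N, if the wrist force passes 120 N, or if a joint passes its speed limit or range.

### The arm

A 6-joint arm with a two-finger parallel gripper is mounted at the origin on a cart in front of the work surface, level with it; the furniture and walls round the work are solid. World frame = base frame: x ahead of the robot, y to its left, z up, the work surface at z = 0. Lengths are in m, angles in rad, forces in N, time in s.
With the tool pointing down it reaches from about 0.375 to 0.9 m from the base axis. Payload 3.1 kg.
Tool frame: the origin (TCP) lies on the front face of the gripper's body, between the roots of the fingers; the fingertips stand 73 mm ahead of it and the grasp point (between the pads) lies 54 mm ahead of it (manip.tips_ahead is the distance from the TCP to the fingertips, in m); z points along the fingers, y is the line along which they close (so a half turn about z gives the same grasp; the last joint's range is limited). The gripper opens to 85 mm and grips with 20 to 120 N. Pads are 22 mm wide; open, the fingers measure 114 mm over their backs; the gripper's body (76 mm by 85 mm) begins 54 mm behind the grasp point. The pads swing forward as they close: fully open they stand 13 mm farther back than shut.
Start: joints at [1.081, 0.527, 1.433, -0, 1.181, -0.178], TCP at [0.191, 0.595, 0.304] pointing down, gripper open.
Joint ranges: [-3.08, 3.08], [-0.75, 2.2], [0.22, 2.44], [-1.43, 4.57], [0, 2.65], [-2.85, 2.85]. Speed limits (rad/s): [2.79, 2.79, 3.14, 3.14, 3.14, 3.14].

### API

Orientations are given as a unit quaternion [x, y, z, w].
In Python, from station import sense, eyes, workorder, manip gives the robot as it stands.
- The arm moves only by the shell command python3 -m inch 'ROWS' [OPENING] [FORCE]. ROWS is JSON, a list of rows, each an object of numbers: "dx", "dy", "dz": the shift along the tool's x, y, z in cm; "wx", "wy", "wz": the turn, a rotation vector about the tool's x, y, z in degrees. In form: [{"dx": .., "dy": .., "dz": .., "wx": .., "wy": .., "wz": ..}, ...]. A call has 1 to 10 rows; each row shifts and turns the commanded pose from where the row before left it, along the tool's axes as they then stand; what a row does not reach is not made up. A row lasts 1/8 s, in which the tool goes at most 62.5 mm and 10.7 degrees, less where a joint would pass 70% of its speed; a pose out of reach is approached as far as the arm can. A call with a gripper value outside its range is refused whole. OPENING is the opening, from 0 (shut) to 1 (fully open), set as the call begins (- or left out, the last holds). The fingers move at their own pace and stop on an object; FORCE is the grip in N (left out, the last holds). Time passes only in rows, so rows that do not move let the fingers close. It gives the time, the measured TCP pose, the force, the opening and the grip force at its end, in the units of the state.
- sense(): the state, without advancing time (a new reading comes with each control period).
- eyes.snapshot(name): name is "scene" or "top"; returns the picture (384x512x3 uint8, red, green, blue); there is no depth.
- eyes.camera_params(name): a dict with "fx", "fy", "cx", "cy" (pixels), "rvec" (rotation vector, rad) and "tvec" (3), from world to camera coordinates, as OpenCV has them. Camera axes: x right, y down, z forward; pixel columns grow to the right and rows downward; lengths in m; the calibration is good to about 2 mm. A picture is of the moment at which its call begins. camera_params takes no time and is no camera call.
- workorder.sign_off(): hands the job in; it is judged then, once.
The state is a dict: "t": time; "q": joint angles; "qd": joint speeds; "tau": joint torques, N m; "tcp_pos": TCP position; "tool_rot": TCP orientation; "force": force on the tool from outside, world axes, zero at the start; "ft_torque": the same for the moment, N m; "finger_gap": opening from 0.0 (shut) to 1.0 (fully open); "gripper_force": force on a finger pad.
Only numpy, scipy, OpenCV 4.12 (cv2) and the standard library are available. Lean on these libraries where they do the work, as an engineer would, in place of code of your own. Each camera call takes 0.05 s, during which the arm holds its last target. There are 200 camera calls.

## Working session

There is one attempt and no reset: what is moved stays moved. The work goes in short steps, Python scripts to look and compute and a shell command to move; the robot and the scene stay as the last step left them, time stands still between calls to the robot, and variables do not carry over. Pictures are saved under pics/ and viewed, at most 10 in all, crops included, and the job is handed in when it is done.

```bash
mkdir -p pics
cat > h.py <<'E'
import numpy as np, cv2
from station import sense, eyes, workorder, manip
from scipy.spatial.transform import Rotation as R
def cam(n):
    p=eyes.camera_params(n); K=np.array([[p['fx'],0,p['cx']],[0,p['fy'],p['cy']],[0,0,1.]])
    return K,R.from_rotvec(np.ravel(p['rvec'])).as_matrix(),np.ravel(p['tvec'])
def at(n,u,v,z):
    K,Rm,t=cam(n); d=Rm.T@np.linalg.inv(K)@[u,v,1]; c=-Rm.T@t
    return c+d*(z-c[2])/d[2]
def px(n,P):
    K,Rm,t=cam(n); q=K@(Rm@np.asarray(P)+t); return q[:2]/q[2]
def snap(n): return eyes.snapshot(n)[:,:,::-1].copy()
E
python3 - <<'E'
from h import *
a=snap('scene');b=snap('top')
cv2.imwrite('pics/scene0.png',a);cv2.imwrite('pics/top0.png',b)
for n in('scene','top'):
    K,Rm,t=cam(n);print(n,-Rm.T@t,K[0,0])
s=sense();print(s['tcp_pos'],s['tool_rot'],s['force'],s['t'])
print(R.from_quat(s['tool_rot']).as_matrix().round(3))
E
```

```text
scene [ 0.02307793 -0.70205536  0.90454323] 386.619939721735
top [ 0.28880696 -0.16746615  1.06674588] 411.00625757578933
[0.19088051 0.5946098  0.30302617] [ 1.54780023e-01  9.87948478e-01 -9.18229380e-04 -3.26794177e-04] [-0.12604398  0.10849431  0.13645657] 0.1
[[-0.952  0.306 -0.001]
 [ 0.306  0.952 -0.002]
 [ 0.    -0.002 -1.   ]]
```

View pics/scene0.png

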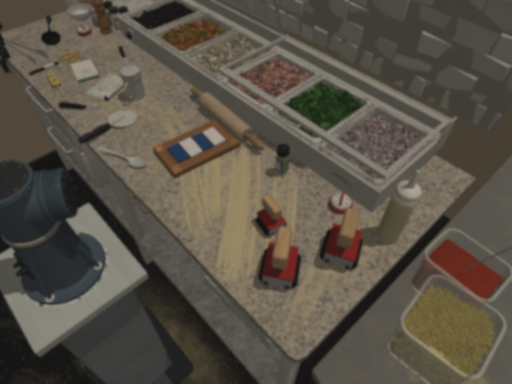

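View pics/top0.png

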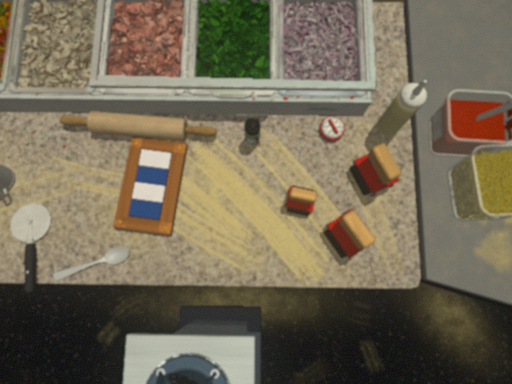

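The scene view shows three hand rollers with red bridges, at about (270,218), (281,262) and (343,242). In the top view they are at (300,200), (375,170) and (348,233). The board is at about (151,186) in the top view. The (300,200) roller is clearly the small one, so I'm enlarging the rollers to compare sizes.

Run:
```python
from h import *
b=cv2.imread('pics/top0.png');a=cv2.imread('pics/scene0.png')
def crop(im,u0,v0,u1,v1,k):
    c=cv2.resize(im[v0:v1,u0:u1],None,fx=k,fy=k,interpolation=cv2.INTER_CUBIC)
    c=cv2.convertScaleAbs(c,alpha=1.5)
    for u in range((u0+9)//10*10,u1,10):
        cv2.line(c,((u-u0)*k,0),((u-u0)*k,5),(0,255,255),1)
        if u%20==0: cv2.putText(c,str(u),((u-u0)*k-10,16),0,.35,(0,255,255),1)
    for v in range((v0+9)//10*10,v1,10):
        cv2.line(c,(0,(v-v0)*k),(5,(v-v0)*k),(0,255,255),1)
        if v%20==0: cv2.putText(c,str(v),(7,(v-v0)*k+4),0,.35,(0,255,255),1)
    return c
c1=crop(b,280,140,410,265,4); c2=crop(b,105,130,200,240,3)
c3=crop(a,245,185,375,300,4)
cv2.imwrite('pics/c1.png',crop(b,280,140,410,265,6)[:600*2][:, :800][:600])
H=np.zeros((600,800,3),np.uint8)
x=crop(b,280,140,410,260,5);cv2.imwrite('pics/c1.png',x)
cv2.imwrite('pics/c2.png',crop(b,108,130,196,242,5))
```

```text
(no output)
```

View pics/c1.png

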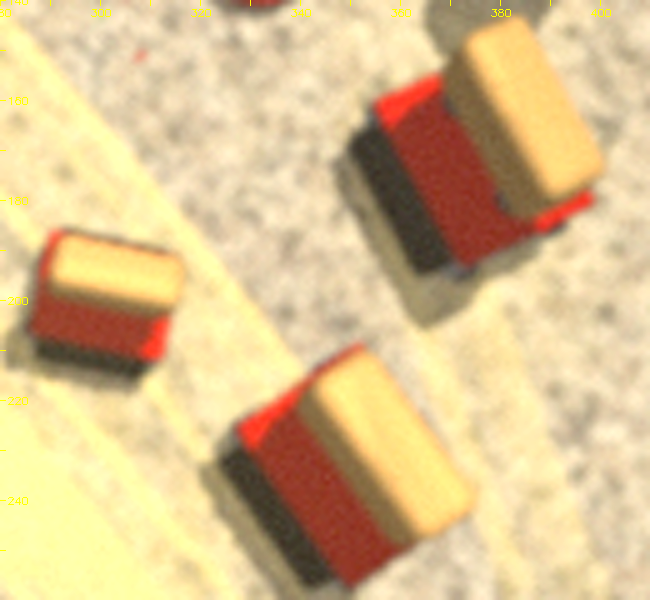

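View pics/c2.png

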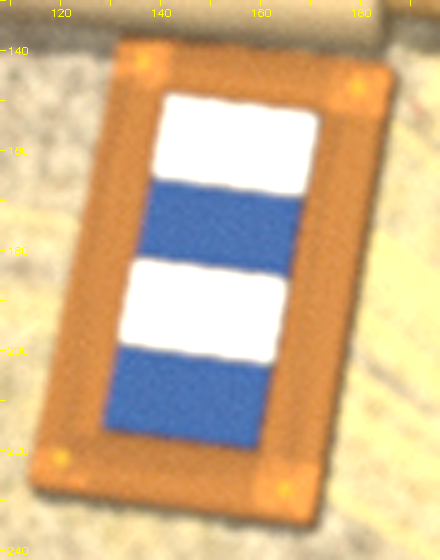

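```bash
cat > m.py <<'E'
from h import *
def c(p): return [p[0]/5+280,p[1]/5+140]
T={'S':dict(plate=[(32,333),(160,360)],grip=[(50,237),(185,258),(170,312),(48,290)]),
'U':dict(plate=[(375,103),(470,265)],grip=[(465,45),(515,15),(605,165),(550,205)]),
'L':dict(plate=[(237,427),(350,587)],grip=[(313,385),(368,347),(475,490),(420,540)])}
for k,d in T.items():
    P=np.array([at('top',*c(p),.044) for p in d['plate']])
    G=np.array([at('top',*c(p),.106) for p in d['grip']])
    e=lambda i,j:np.linalg.norm(G[i]-G[j])*1e3
    v=P[1]-P[0]
    print(k,'plate len',np.linalg.norm(v)*1e3,'ang',np.degrees(np.arctan2(v[1],v[0])),'mid',P.mean(0).round(4),'grip',e(0,1),e(1,2),e(2,3),e(3,0),'c',G.mean(0).round(4))
b=lambda p:[p[0]/5+108,p[1]/5+130]
S=np.array([at('top',*b(p),.026) for p in [(165,94),(318,114),(258,450),(103,428)]])
F=np.array([at('top',*b(p),.022) for p in [(118,38),(396,66),(312,527),(32,488)]])
for Q in(S,F):
    print(Q.mean(0).round(4),[round(1e3*np.linalg.norm(Q[i]-Q[i-1])) for i in range(4)])
    v=(Q[0]+Q[1]-Q[2]-Q[3])/2;print(np.degrees(np.arctan2(v[1],v[0])),Q.round(3).tolist())
E
python3 m.py
```

```text
S plate len 65.72096027636579 ang -101.34740292025415 mid [ 0.4615 -0.2671  0.044 ] grip 65.15168985145691 27.388003710123225 58.78478006955401 25.895056791326063 c [ 0.4861 -0.2695  0.106 ]
U plate len 96.24886260013272 ang -151.85973040539506 mid [ 0.5485 -0.4347  0.044 ] grip 29.592256619933877 85.10818852114275 34.10750223203136 88.08424439866678 c [ 0.5717 -0.4739  0.106 ]
L plate len 95.29521560417471 ang -145.45208384536338 mid [ 0.3824 -0.3644  0.044 ] grip 32.35606139205463 82.27172591008733 35.501690647378105 86.43020185335317 c [ 0.4085 -0.4005  0.106 ]
[0.5267 0.1177 0.026 ] [180, 82, 180, 81]
-6.347277815127635 [[0.621, 0.149, 0.026], [0.611, 0.067, 0.026], [0.432, 0.088, 0.026], [0.442, 0.168, 0.026]]
[0.5245 0.1166 0.022 ] [243, 150, 248, 145]
-6.62987898960172 [[0.653, 0.177, 0.022], [0.64, 0.028, 0.022], [0.394, 0.059, 0.022], [0.412, 0.203, 0.022]]
```

Measured at their heights, the rollers compare as follows:
- **S, (300,200):** grip about 62 x 26.5 mm and plate 66 mm. This fits the given 64 x 26 and 70.
- **U, (375,170), and L, (348,233):** grips about 85 x 32 mm and plates 95 mm, so both are too large.

S is the one meant. The board is centred near (0.526, 0.117), its length along yaw -6.4°, and both the strip and frame sizes check out.

```bash
python3 -m inch '[{"dx":-4.27,"dy":-3.2},{"dx":-4.27,"dy":-3.2},{"dx":-4.27,"dy":-3.2},{"dx":-4.27,"dy":-3.2},{"dx":-4.27,"dy":-3.2},{"dx":-4.27,"dy":-3.2},{"dx":-4.27,"dy":-3.2},{"dx":-4.27,"dy":-3.2},{"dx":-4.27,"dy":-3.2},{"dx":-4.27,"dy":-3.2}]' 1
python3 -m inch '[{"dx":-1.5,"dy":-5.2},{"dx":-1.5,"dy":-5.2},{"dx":-1.5,"dy":-5.2},{"dx":-1.5,"dy":-5.2},{"dx":-1.5,"dy":-5.2},{"dx":-1.5,"dy":-5.2},{"dx":-1.5,"dy":-5.2},{"dx":-1.5,"dy":-5.2}]'
python3 -m inch '[{"wz":10.3},{"wz":10.3},{"wz":10.3},{"wz":10.3},{"wz":10.3},{"wz":10.3},{"wz":10.3},{"wz":10.3},{"dz":0},{"dz":0}]'
cat > w.py <<'E'
import sys
from h import *
s=sense();M=R.from_quat(s['tool_rot']).as_matrix();g=list(map(float,sys.argv[1:4]))
p=np.array(s['tcp_pos']);print('t',s['t'],'tcp',p.round(4),'F',np.round(s['force'],1),'gap',round(s['finger_gap'],3),s['gripper_force'],'yaw_y',np.degrees(np.arctan2(M[1,1],M[0,1])).round(1),'tilt',M[:2,2].round(3))
if g: print('tool delta cm',(M.T@(np.array(g)-p)*100).round(2))
E
python3 w.py .487 -.270 .146
```

```text
t 0.1 tcp [0.1909 0.5946 0.303 ] F [-0.1  0.1  0.1] gap 1.0 0.0 yaw_y 72.2 tilt [-0.001 -0.002]
tool delta cm [-54.64 -73.23  15.82]invalid input at $[0]: expected keys dx, dy, dz, wx, wy, wz
invalid input at $[0]: expected keys dx, dy, dz, wx, wy, wz
invalid input at $[0]: expected keys dx, dy, dz, wx, wy, wz
```

All six keys are required in each row.

```bash
python3 -m inch '[{"dx":-4.27,"dy":-3.2,"dz":0,"wx":0,"wy":0,"wz":0},{"dx":-4.27,"dy":-3.2,"dz":0,"wx":0,"wy":0,"wz":0},{"dx":-4.27,"dy":-3.2,"dz":0,"wx":0,"wy":0,"wz":0},{"dx":-4.27,"dy":-3.2,"dz":0,"wx":0,"wy":0,"wz":0},{"dx":-4.27,"dy":-3.2,"dz":0,"wx":0,"wy":0,"wz":0},{"dx":-4.27,"dy":-3.2,"dz":0,"wx":0,"wy":0,"wz":0},{"dx":-4.27,"dy":-3.2,"dz":0,"wx":0,"wy":0,"wz":0},{"dx":-4.27,"dy":-3.2,"dz":0,"wx":0,"wy":0,"wz":0},{"dx":-4.27,"dy":-3.2,"dz":0,"wx":0,"wy":0,"wz":0},{"dx":-4.27,"dy":-3.2,"dz":0,"wx":0,"wy":0,"wz":0}]' 1
python3 w.py .487 -.270 .3
```

```text
t: 1.35
tcp_pos: [0.5004, 0.1582, 0.3037]
tool_rot: [0.155, 0.988, 0.0, -0.0]
force: [1.2, -0.2, 0.3]
finger_gap: 0.997
gripper_force: 0.0
t 1.35 tcp [0.5004 0.1582 0.3037] F [ 1.2 -0.2  0.3] gap 0.997 0.0 yaw_y 72.2 tilt [-0.001  0.   ]
tool delta cm [-11.83 -41.18   0.36]
```

```bash
python3 -m inch '[{"dx":-1.48,"dy":-5.15,"dz":0,"wx":0,"wy":0,"wz":0},{"dx":-1.48,"dy":-5.15,"dz":0,"wx":0,"wy":0,"wz":0},{"dx":-1.48,"dy":-5.15,"dz":0,"wx":0,"wy":0,"wz":0},{"dx":-1.48,"dy":-5.15,"dz":0,"wx":0,"wy":0,"wz":0},{"dx":-1.48,"dy":-5.15,"dz":0,"wx":0,"wy":0,"wz":0},{"dx":-1.48,"dy":-5.15,"dz":0,"wx":0,"wy":0,"wz":0},{"dx":-1.48,"dy":-5.15,"dz":0,"wx":0,"wy":0,"wz":0},{"dx":-1.48,"dy":-5.15,"dz":0,"wx":0,"wy":0,"wz":0}]' >/dev/null
python3 -m inch '[{"dx":0,"dy":0,"dz":0,"wx":0,"wy":0,"wz":10.3},{"dx":0,"dy":0,"dz":0,"wx":0,"wy":0,"wz":10.3},{"dx":0,"dy":0,"dz":0,"wx":0,"wy":0,"wz":10.3},{"dx":0,"dy":0,"dz":0,"wx":0,"wy":0,"wz":10.3},{"dx":0,"dy":0,"dz":0,"wx":0,"wy":0,"wz":10.3},{"dx":0,"dy":0,"dz":0,"wx":0,"wy":0,"wz":10.3},{"dx":0,"dy":0,"dz":0,"wx":0,"wy":0,"wz":10.3},{"dx":0,"dy":0,"dz":0,"wx":0,"wy":0,"wz":10.3},{"dx":0,"dy":0,"dz":0,"wx":0,"wy":0,"wz":0}]' >/dev/null
python3 w.py .487 -.270 .146
python3 -c "
from h import *
a=snap('scene');print(px('scene',[.487,-.27,.106]))
cv2.imwrite('pics/s1.png',cv2.convertScaleAbs(cv2.resize(a[120:270,190:370],None,fx=4,fy=4,interpolation=2),alpha=1.5))"
```

```text
t 3.475 tcp [ 0.4863 -0.2685  0.3035] F [ 0.  -0.1  0.2] gap 1.001 0.0 yaw_y -10.1 tilt [-0.001  0.001]
tool delta cm [-0.14  0.11 15.75]
[270.07500889 201.6454374 ]
```

View pics/s1.png

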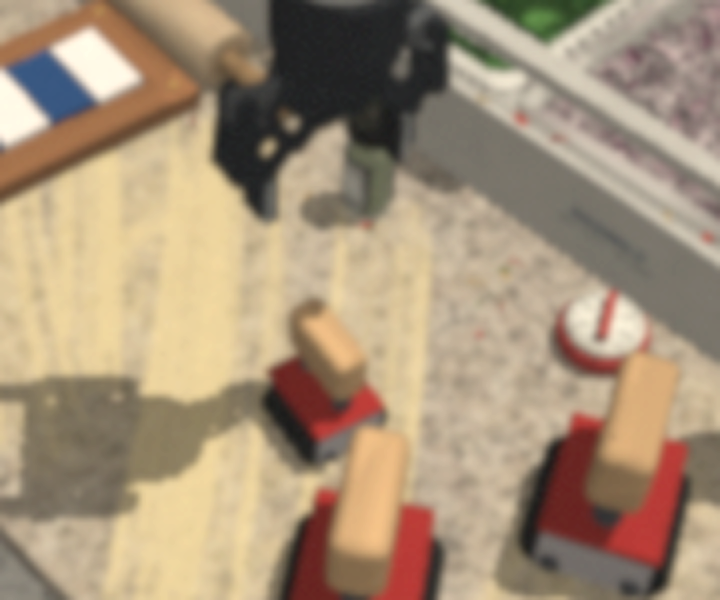

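The crop shows the small roller standing with its grip top near scene pixel (272,204). My estimate predicts (270,202), which agrees. The fingers are above and clear, so I descend and close.

```bash
python3 -c "
from h import *
print(at('scene',272.5,204.5,.106))"
python3 -m inch '[{"dx":-0.1,"dy":0.1,"dz":3,"wx":0,"wy":0,"wz":0},{"dx":0,"dy":0,"dz":3,"wx":0,"wy":0,"wz":0},{"dx":0,"dy":0,"dz":3,"wx":0,"wy":0,"wz":0},{"dx":0,"dy":0,"dz":3,"wx":0,"wy":0,"wz":0},{"dx":0,"dy":0,"dz":2,"wx":0,"wy":0,"wz":0},{"dx":0,"dy":0,"dz":1.7,"wx":0,"wy":0,"wz":0},{"dx":0,"dy":0,"dz":0,"wx":0,"wy":0,"wz":0}]' 1
python3 -m inch '[{"dx":0,"dy":0,"dz":0,"wx":0,"wy":0,"wz":0},{"dx":0,"dy":0,"dz":0,"wx":0,"wy":0,"wz":0},{"dx":0,"dy":0,"dz":0,"wx":0,"wy":0,"wz":0},{"dx":0,"dy":0,"dz":0,"wx":0,"wy":0,"wz":0},{"dx":0,"dy":0,"dz":0,"wx":0,"wy":0,"wz":0},{"dx":0,"dy":0,"dz":0,"wx":0,"wy":0,"wz":0}]' 0 50
python3 w.py .487 -.270 .146
```

```text
[ 0.48497623 -0.28110248  0.106     ]
t: 4.4
tcp_pos: [0.4868, -0.2694, 0.1457]
tool_rot: [0.767, 0.642, -0.0, -0.001]
force: [0.4, 0.2, 0.5]
finger_gap: 1.0
gripper_force: 0.0
t: 5.15
tcp_pos: [0.4876, -0.2701, 0.1473]
tool_rot: [0.767, 0.641, 0.0, 0.001]
force: [-0.5, -0.4, 4.4]
finger_gap: 0.293
gripper_force: 54.2
t 5.15 tcp [ 0.4876 -0.2701  0.1473] F [-0.5 -0.4  4.4] gap 0.293 54.20393764972687 yaw_y -10.2 tilt [ 0.001 -0.001]
tool delta cm [-0.   -0.06  0.13]
```

Gripped: the gap is about 25 mm, which matches the 26 mm grip. I lift, then look from the top to check the roller in hand.

```bash
python3 -m inch '[{"dx":0,"dy":0,"dz":-1,"wx":0,"wy":0,"wz":0},{"dx":0,"dy":0,"dz":-3,"wx":0,"wy":0,"wz":0},{"dx":0,"dy":0,"dz":-3,"wx":0,"wy":0,"wz":0},{"dx":0,"dy":0,"dz":-1,"wx":0,"wy":0,"wz":-1.9},{"dx":0,"dy":0,"dz":0,"wx":0,"wy":0,"wz":-1.9},{"dx":0,"dy":0,"dz":0,"wx":0,"wy":0,"wz":0},{"dx":0,"dy":0,"dz":0,"wx":0,"wy":0,"wz":0}]' 
python3 w.py .593 .110 .227
python3 -c "
from h import *
a=snap('scene')
for P in ([.4876,-.27,.227],[.4876,-.27,.187],[.4876,-.27,.125],[.4876,-.27,.081]):print((px('scene',P)-[190,110])*5)
cv2.imwrite('pics/s2.png',cv2.convertScaleAbs(cv2.resize(a[110:230,190:330],None,fx=5,fy=5,interpolation=2),alpha=1.7))"
```

```text
t: 6.02
tcp_pos: [0.4868, -0.2694, 0.2257]
tool_rot: [0.746, 0.666, -0.0, -0.001]
force: [1.0, 0.5, -2.6]
finger_gap: 0.298
gripper_force: 53.5
t 6.025 tcp [ 0.4868 -0.2694  0.2257] F [ 1.   0.5 -2.6] gap 0.298 53.51806998252869 yaw_y -6.4 tilt [-0.002  0.002]
tool delta cm [38.89  6.32 -0.09]
[410.14191956 300.58413993]
[406.99011391 355.86329114]
[402.48489033 434.87988144]
[399.53774164 486.56957818]
```

View pics/s2.png

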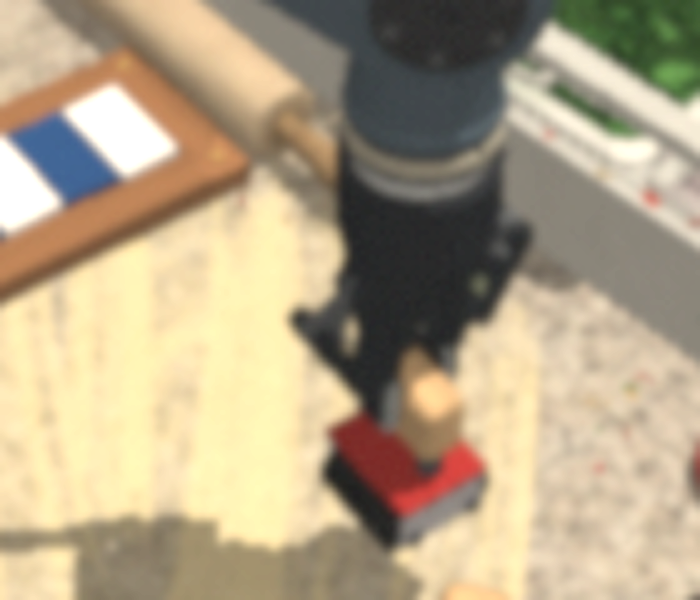

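Held level. The plate centre appears near (271,199) in scene pixels, about 5 mm toward -y of the tool axis, so I'll shift by that. Next I carry it over the far end of the strip.

```bash
python3 -m inch '[{"dx":3.3,"dy":0.5,"dz":0,"wx":0,"wy":0,"wz":0},{"dx":5,"dy":0.8,"dz":0,"wx":0,"wy":0,"wz":0},{"dx":5,"dy":0.8,"dz":0,"wx":0,"wy":0,"wz":0},{"dx":5,"dy":0.8,"dz":0,"wx":0,"wy":0,"wz":0},{"dx":5,"dy":0.8,"dz":0,"wx":0,"wy":0,"wz":0},{"dx":5,"dy":0.8,"dz":0,"wx":0,"wy":0,"wz":0},{"dx":5,"dy":0.8,"dz":0,"wx":0,"wy":0,"wz":0},{"dx":4,"dy":0.6,"dz":0,"wx":0,"wy":0,"wz":0},{"dx":2,"dy":0.2,"dz":0,"wx":0,"wy":0,"wz":0},{"dx":0,"dy":0,"dz":0,"wx":0,"wy":0,"wz":0}]' >/dev/null
python3 -m inch '[{"dx":0,"dy":0,"dz":2,"wx":0,"wy":0,"wz":0},{"dx":0,"dy":0,"dz":1.3,"wx":0,"wy":0,"wz":0},{"dx":0,"dy":0,"dz":0,"wx":0,"wy":0,"wz":0},{"dx":0,"dy":0,"dz":0,"wx":0,"wy":0,"wz":0}]' 
python3 w.py .593 .114 .194
python3 -c "
from h import *
a=snap('scene')
for P in ([.593,.11,.048+.044],[.653,.177,.022],[.64,.028,.022],[.394,.059,.022],[.412,.203,.022],[.621,.149,.026],[.611,.067,.026],[.432,.088,.026],[.442,.168,.026]):print((px('scene',P)-[145,85])*6)
cv2.imwrite('pics/s3.png',cv2.convertScaleAbs(cv2.resize(a[85:180,145:265],None,fx=6,fy=6,interpolation=2),alpha=1.7))"
```

```text
t: 7.82
tcp_pos: [0.5921, 0.1132, 0.1942]
tool_rot: [0.746, 0.666, 0.0, 0.0]
force: [-0.6, 0.6, -2.4]
finger_gap: 0.296
gripper_force: 53.4
t 7.825 tcp [0.5921 0.1132 0.1942] F [-0.6  0.6 -2.4] gap 0.296 53.396814465522766 yaw_y -6.5 tilt [ 0. -0.]
tool delta cm [0.09 0.08 0.02]
[396.79416624 207.51108079]
[414.37156431 201.72762287]
[565.62767135 338.72281276]
[169.72049163 530.32999259]
[ 44.19139551 372.32183412]
[401.46373857 243.70389271]
[480.11348593 322.57754207]
[195.68750887 459.49857649]
[124.70383798 373.61775823]
```

View pics/s3.png

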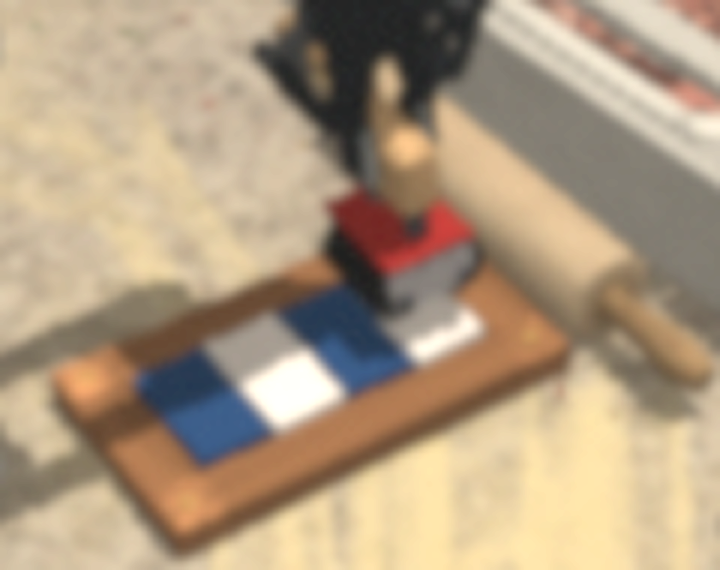

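The board and roller share the same small calibration shift in this view, and the roller is centred on the far white slat (404,216) within about 1 mm. Lowering to press.

```bash
python3 -m inch '[{"dx":0,"dy":0,"dz":1.4,"wx":0,"wy":0,"wz":0},{"dx":0,"dy":0,"dz":0.7,"wx":0,"wy":0,"wz":0},{"dx":0,"dy":0,"dz":0.5,"wx":0,"wy":0,"wz":0},{"dx":0,"dy":0,"dz":0.5,"wx":0,"wy":0,"wz":0},{"dx":0,"dy":0,"dz":0.4,"wx":0,"wy":0,"wz":0},{"dx":0,"dy":0,"dz":0,"wx":0,"wy":0,"wz":0},{"dx":0,"dy":0,"dz":0,"wx":0,"wy":0,"wz":0}]'
python3 w.py .459 .129 .16
```

```text
t: 8.75
tcp_pos: [0.5932, 0.1137, 0.1609]
tool_rot: [0.745, 0.667, 0.001, 0.002]
force: [-0.7, -0.7, 9.3]
finger_gap: 0.299
gripper_force: 55.1
t 8.75 tcp [0.5932 0.1137 0.1609] F [-0.7 -0.7  9.3] gap 0.299 55.08145093917847 yaw_y -6.4 tilt [ 0.004 -0.001]
tool delta cm [  0.02 -13.51   0.03]
```

About 12 N is on the strip and the height is consistent with slat1 down. Rolling toward the near end.

```bash
python3 -m inch '[{"dx":0,"dy":-0.5,"dz":0.1,"wx":0,"wy":0,"wz":0},{"dx":0,"dy":-0.9,"dz":0.1,"wx":0,"wy":0,"wz":0},{"dx":0,"dy":-0.9,"dz":0,"wx":0,"wy":0,"wz":0},{"dx":0,"dy":-0.9,"dz":0,"wx":0,"wy":0,"wz":0},{"dx":0,"dy":-0.9,"dz":0,"wx":0,"wy":0,"wz":0},{"dx":0,"dy":-0.9,"dz":0,"wx":0,"wy":0,"wz":0},{"dx":0,"dy":-0.9,"dz":0,"wx":0,"wy":0,"wz":0},{"dx":0,"dy":-0.9,"dz":0,"wx":0,"wy":0,"wz":0},{"dx":0,"dy":0,"dz":0,"wx":0,"wy":0,"wz":0}]'
python3 w.py .459 .129 .16
```

```text
t: 9.88
tcp_pos: [0.5252, 0.122, 0.1589]
tool_rot: [0.746, 0.666, 0.002, 0.001]
force: [-1.4, 1.3, 11.0]
finger_gap: 0.297
gripper_force: 55.2
t 9.875 tcp [0.5252 0.122  0.1589] F [-1.4  1.3 11. ] gap 0.297 55.193835496902466 yaw_y -6.4 tilt [0.004 0.001]
tool delta cm [-0.04 -6.66 -0.14]
```

```bash
python3 -m inch '[{"dx":0,"dy":-0.7,"dz":0,"wx":0,"wy":0,"wz":0},{"dx":0,"dy":-0.9,"dz":0,"wx":0,"wy":0,"wz":0},{"dx":0,"dy":-0.9,"dz":0,"wx":0,"wy":0,"wz":0},{"dx":0,"dy":-0.9,"dz":0,"wx":0,"wy":0,"wz":0},{"dx":0,"dy":-0.9,"dz":0,"wx":0,"wy":0,"wz":0},{"dx":0,"dy":-0.9,"dz":0,"wx":0,"wy":0,"wz":0},{"dx":0,"dy":-0.9,"dz":0,"wx":0,"wy":0,"wz":0},{"dx":0,"dy":-0.6,"dz":0,"wx":0,"wy":0,"wz":0},{"dx":0,"dy":0,"dz":0,"wx":0,"wy":0,"wz":0},{"dx":0,"dy":0,"dz":0,"wx":0,"wy":0,"wz":0}]'
python3 w.py .459 .129 .16
python3 -c "
from h import *
a=snap('scene')
cv2.imwrite('pics/s4.png',cv2.convertScaleAbs(cv2.resize(a[85:180,145:265],None,fx=6,fy=6,interpolation=2),alpha=1.7))"
```

```text
t: 11.12
tcp_pos: [0.4593, 0.1299, 0.1585]
tool_rot: [0.746, 0.666, 0.003, 0.001]
force: [-0.8, 4.0, 11.0]
finger_gap: 0.297
gripper_force: 55.2
t 11.125 tcp [0.4593 0.1299 0.1585] F [-0.8  4.  11. ] gap 0.297 55.190529227256775 yaw_y -6.5 tilt [0.005 0.002]
tool delta cm [-0.09 -0.02 -0.15]
```

View pics/s4.png

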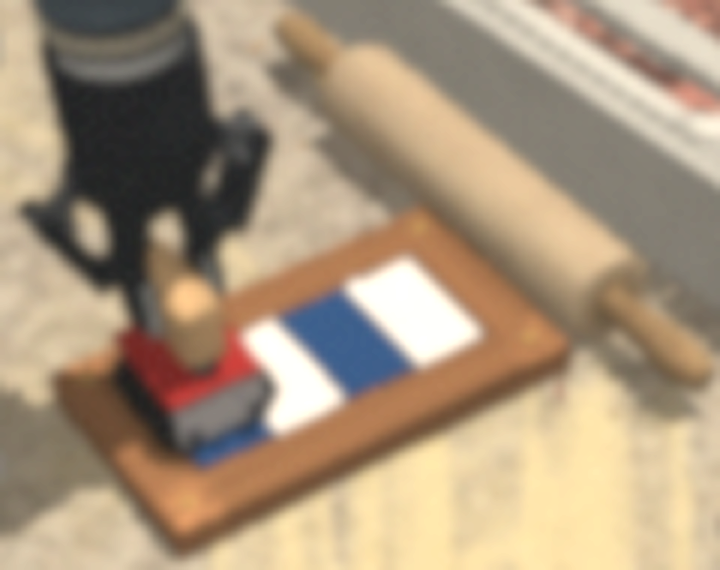

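The roller is at the near end and the slats behind it look flush. Force and height stayed consistent all along: 2.4 mm more travel gave 1.7 N more, so the roller sat at the same height throughout. I lift and carry it to clear worktop toward -y.

```bash
python3 -m inch '[{"dx":0,"dy":0,"dz":-1,"wx":0,"wy":0,"wz":0},{"dx":0,"dy":0,"dz":-2,"wx":0,"wy":0,"wz":0},{"dx":0,"dy":0,"dz":-2,"wx":0,"wy":0,"wz":0},{"dx":-3,"dy":0,"dz":-0.5,"wx":0,"wy":0,"wz":0},{"dx":-5,"dy":0,"dz":0,"wx":0,"wy":0,"wz":0},{"dx":-5,"dy":0,"dz":0,"wx":0,"wy":0,"wz":0},{"dx":-5,"dy":0,"dz":0,"wx":0,"wy":0,"wz":0},{"dx":-5,"dy":0,"dz":0,"wx":0,"wy":0,"wz":0},{"dx":-4,"dy":0,"dz":0,"wx":0,"wy":0,"wz":0},{"dx":-1.5,"dy":0,"dz":0,"wx":0,"wy":0,"wz":0}]'
python3 -m inch '[{"dx":0,"dy":0,"dz":0,"wx":0,"wy":0,"wz":0},{"dx":0,"dy":0,"dz":3,"wx":0,"wy":0,"wz":0},{"dx":0,"dy":0,"dz":1.8,"wx":0,"wy":0,"wz":0},{"dx":0,"dy":0,"dz":0.8,"wx":0,"wy":0,"wz":0},{"dx":0,"dy":0,"dz":0,"wx":0,"wy":0,"wz":0},{"dx":0,"dy":0,"dz":0,"wx":0,"wy":0,"wz":0}]'
python3 w.py .459 -.15 .146
python3 -c "
from h import *
a=snap('scene');print(px('scene',[.43,-.15,.044]))
cv2.imwrite('pics/s5.png',cv2.convertScaleAbs(cv2.resize(a[80:240,140:320],None,fx=4,fy=3.7,interpolation=2),alpha=1.7))"
```

```text
t: 12.42
tcp_pos: [0.426, -0.1565, 0.2118]
tool_rot: [0.747, 0.665, 0.0, 0.001]
force: [0.2, -0.4, -2.9]
finger_gap: 0.292
gripper_force: 53.5
t: 13.18
tcp_pos: [0.4262, -0.154, 0.1564]
tool_rot: [0.745, 0.667, 0.0, 0.001]
force: [0.2, -1.4, -3.0]
finger_gap: 0.296
gripper_force: 53.4
t 13.175 tcp [ 0.4262 -0.154   0.1564] F [ 0.2 -1.4 -3. ] gap 0.296 53.38012754917145 yaw_y -6.4 tilt [ 0.001 -0.001]
tool delta cm [0.76 3.21 1.05]
[225.33260415 201.57995699]
```

View pics/s5.png

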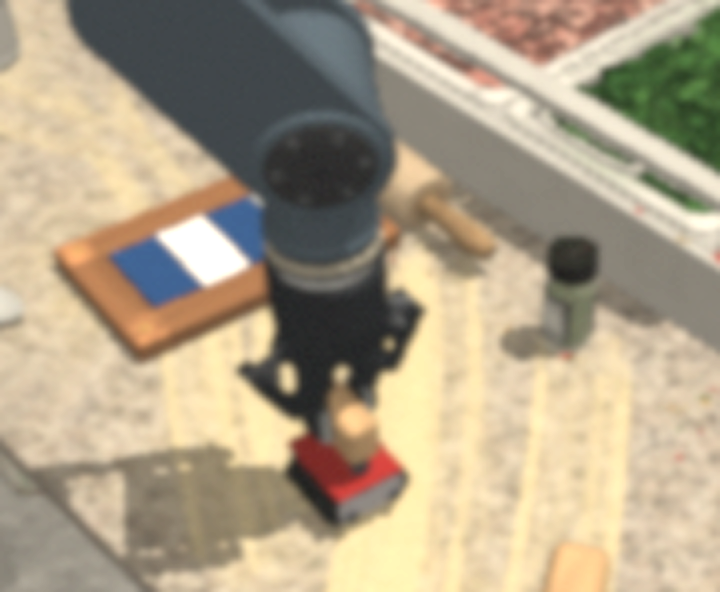

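The roller hangs upright just above clear worktop near scene pixel (226,207), and the strip looks flush. Setting it down.

```bash
python3 -m inch '[{"dx":0,"dy":0,"dz":0.5,"wx":0,"wy":0,"wz":0},{"dx":0,"dy":0,"dz":0.3,"wx":0,"wy":0,"wz":0},{"dx":0,"dy":0,"dz":0.1,"wx":0,"wy":0,"wz":0},{"dx":0,"dy":0,"dz":0.1,"wx":0,"wy":0,"wz":0},{"dx":0,"dy":0,"dz":0,"wx":0,"wy":0,"wz":0}]'
```

```text
t: 13.85
tcp_pos: [0.4259, -0.1543, 0.1462]
tool_rot: [0.746, 0.666, 0.0, 0.0]
force: [-0.4, 0.6, 4.3]
finger_gap: 0.296
gripper_force: 54.4
```

```bash
python3 -m inch '[{"dx":0,"dy":0,"dz":-0.1,"wx":0,"wy":0,"wz":0},{"dx":0,"dy":0,"dz":0,"wx":0,"wy":0,"wz":0},{"dx":0,"dy":0,"dz":0,"wx":0,"wy":0,"wz":0},{"dx":0,"dy":0,"dz":0,"wx":0,"wy":0,"wz":0},{"dx":0,"dy":0,"dz":0,"wx":0,"wy":0,"wz":0},{"dx":0,"dy":0,"dz":0,"wx":0,"wy":0,"wz":0},{"dx":0,"dy":0,"dz":0,"wx":0,"wy":0,"wz":0}]' 1
python3 -m inch '[{"dx":0,"dy":0,"dz":-2,"wx":0,"wy":0,"wz":0},{"dx":0,"dy":0,"dz":-4,"wx":0,"wy":0,"wz":0},{"dx":0,"dy":0,"dz":-4,"wx":0,"wy":0,"wz":0},{"dx":0,"dy":0,"dz":-3,"wx":0,"wy":0,"wz":0},{"dx":0,"dy":0,"dz":-1,"wx":0,"wy":0,"wz":0},{"dx":0,"dy":0,"dz":0,"wx":0,"wy":0,"wz":0},{"dx":0,"dy":0,"dz":0,"wx":0,"wy":0,"wz":0},{"dx":0,"dy":0,"dz":0,"wx":0,"wy":0,"wz":0}]'
python3 -c "
from h import *
a=snap('scene')
cv2.imwrite('pics/s6.png',cv2.convertScaleAbs(cv2.resize(a[80:240,140:320],None,fx=4,fy=3.7,interpolation=2),alpha=1.7))"
```

```text
t: 14.72
tcp_pos: [0.4258, -0.1543, 0.1469]
tool_rot: [0.746, 0.666, -0.0, 0.0]
force: [0.2, 0.0, 0.3]
finger_gap: 1.001
gripper_force: 0.0
t: 15.72
tcp_pos: [0.4253, -0.154, 0.2857]
tool_rot: [0.746, 0.666, -0.0, -0.001]
force: [-0.5, 0.3, -0.4]
finger_gap: 1.002
gripper_force: 0.0
```

View pics/s6.png

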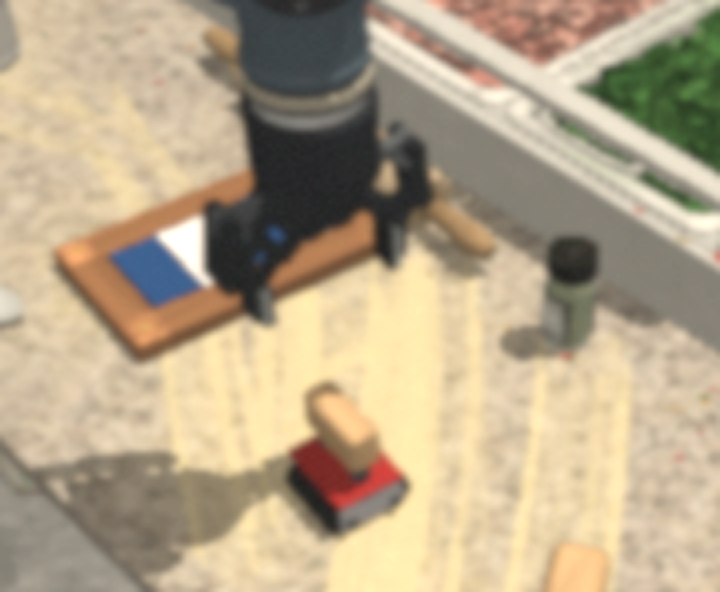

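The roller stands upright at scene pixel (227,210), off the board, with the gripper open and clear.

```bash
python3 -c "
from station import workorder
print(workorder.sign_off())"
```

```text
the job is handed in; nothing more can be done
None
```

I pressed the strip with one continuous roller pass at about 12–13 N, stood the roller upright on the worktop off the board, let go, and handed the job in at about 16 s; sign-off gave no verdict, and I judged the slats flush from force, height and the pictures.

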